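# Tap a stuck cross key out of a bending form

### The arm

A 6-joint arm with a two-finger parallel gripper is mounted at the origin on the work surface. World frame = base frame: x ahead of the robot, y to its left, z up, the work surface at z = 0. Lengths are in m, angles in degrees, forces in N, time in s.
With the tool pointing down it reaches from about 0.4 to 0.825 m from the base axis. Payload 7 kg.
Tool frame: the origin (TCP) lies on the centre line of the jaws, within the pads' length; the fingertips stand 11 mm ahead of it and the grasp point (between the pads) lies 8 mm behind it; z points along the fingers, y is the direction in which the jaws open and shut (so a half turn about z gives the same grasp; the last joint's range is limited). The gripper opens to 88 mm and grips with 3 to 60 N. Pads are 19 mm wide; open, the fingers measure 130 mm over their backs; the gripper's body (78 mm by 193 mm) begins 47 mm behind the grasp point.
Start: joints at [-57.806, 20.546, 0.682, 0, -70.136, -16.507], TCP at [0.182, -0.65, 0.238] pointing down, gripper open.
Joint ranges: [-176.03, 176.03], [-82.01, 121.73], [-58.28, 71.71], [-173.87, 95.51], [-174.79, -0.11], [-173.66, 173.66]. Speed limits (degrees/s): [136.94, 136.94, 172.46, 180, 180, 180].

### API

Orientations are given as [roll, pitch, yaw] about the fixed x, y, z axes, in that order (R = Rz(yaw) Ry(pitch) Rx(roll)).
In Python, from plant import ctrl, cams, order gives the robot as it stands.
- The arm moves only by the tool jog_arm, never from a script. Its argument "motion" is a list of rows, each an object with "offset": the shift along the tool's x, y, z in mm, a list of three; "roll": the turn about the tool's z in rad; "hand": the finger opening in mm, from 0 to 87.6. A call has 1 to 20 rows; each row is the pose to reach, as a shift and turn from the pose commanded when the call began, along the tool's axes at that moment; what a row does not reach only later rows make up. A row lasts 1/12 s, in which the tool goes at most 41.7 mm and 7.16 degrees, less where a joint would pass 70% of its speed; a pose out of reach is approached as far as the arm can. A call with a gripper value outside its range is refused whole. The fingers move at their own pace and stop on an object; the grip force is fixed at half the most. Time passes only in rows, so rows that repeat a pose let the fingers close. It gives the time, the measured TCP pose, the force and the opening at its end, in the units of the state.
- ctrl.get_obs(): the state, without advancing time (a new reading comes with each control period).
- cams.snapshot(name): name is "side" or "top"; returns a dict with "img" (400x640x3 uint8, red, green, blue), "K" (3x3 intrinsics, pixels), "D" ([k1, k2, p1, p2, k3] as OpenCV has them; the pictures are not rectified), "cam_to_world" (4x4, takes a point from camera to world coordinates). Camera axes: x right, y down, z forward; pixel columns grow to the right and rows downward; lengths in m; the calibration is good to about 2 mm. A picture is of the moment at which its call begins. There is no depth.
- order.close_job(): hands the job in, once; it reports no verdict.
The state is a dict: "clock": time; "joint_pos": joint angles; "qvel": joint speeds; "tau": joint torques, N m; "tool_pos": TCP position; "orientation": TCP orientation; "force": force on the tool from outside, world axes, zero at the start; "moment": the same for the moment, N m; "opening": finger opening in m.
Only numpy, scipy, OpenCV 4.12 (cv2) and the standard library are available. Lean on these libraries where they do the work, as an engineer would, in place of code of your own. Each camera call takes 0.05 s, during which the arm holds its last target. There are 200 camera calls.

### The job

The wooden cross key is stuck under the two steel hold-downs of the bending form. Take the round mallet by its handle and, with light taps of its head on the near long face of the key, alternately on the left and right of the centre block, drive it away from the block until it is completely clear of both hold-downs; never hit hard, and touch the key with nothing but the mallet. Then stand the mallet back upright on its cork mat, leaving the rest of the bench as it is.

Things in the scene. Friction and masses are not known exactly. Their poses are not given: they have to be found in the camera images.
- form: Fixed bending form: plywood bed, x -100 to 110, y -155 to 155, 15 thick (mm, own frame). Origin at bench level under the key's original place; x = the key's way out (roughly away from the robot), y left, z up. Wooden cheeks, inner faces near y = 131 and -131, x -40 to 105, top z 47, guide the key's ends: 0.8 mm play left, 0.5 to 1.1 right, a new draw each time; end stop at x = 90, top z 40.
- block (a point): Middle of the top of the wooden centre block on the form's bed, in front of the key's middle: at (-72, 0, 55) in the form's frame; block 52 (x) x 56 (y) mm.
- holddown_left (a point): Centre of the underside of the left hold-down, a sprung steel bar pressing down on the key's end: at (-27, 128.5, 51) in the form's frame, 18 (x) x 47 (y) x 10 mm, its stud and nut reaching up to z 85. The inner edge is at y = 105, the far edge at x = -18.
- holddown_right (a point): The same on the right, at (-27, -128.5, 51) in the form's frame.
- key: The cross key: plain pale wooden bar 80 (x) x 260 (y) x 36 (z) mm, about 0.35 kg, on the form's bed (15 mm above the bench) between the cheeks; origin at the centre of its underside, axes like the form's. It must travel about 26 mm along the form's x; it has another 24 mm of room before the end stop. Past the hold-downs it slides with a few N.
- tap_left (a point): Where to tap on the left: on the key's near face, at (-40, 66, 18) in its frame, between block and hold-down. Pushed here with about 6 to 13 N this end slides forward while the other stays; after some 3 to 10 mm (depends on the cheeks' play) the key jams askew and the force climbs steeply: stop, go on at the other side. Over 18 N bruises it.
- tap_right (a point): The same on the right: (-40, -66, 18) in the key's frame.
- key_left (a point): The key's near left corner edge, (-40, 130, 18) in the key's frame. Clear of the left hold-down when x in the form's frame is above -18 mm; drive it a few mm beyond to be sure.
- key_right (a point): The same on the right: (-40, -130, 18) in the key's frame.
- mallet: Round wooden carver's mallet, about 0.35 kg, standing on its head on the mat: head a cylinder 58 mm across, 50 mm high; handle 26 mm across from the head up to 135 mm; knob 31 mm across, from 130 to 148 mm. Origin at the centre of the head's underside, z along the handle.
- mallet_grip (a point): The place to grip the mallet: on its axis in the bare handle, 75 mm above the head's underside, 25 mm above the head's top.
- mat: Round cork mat, 110 mm across, 5 mm thick, fixed to the bench; origin at the centre of its underside.
- tin: Plain steel tin, 60 mm across, 110 mm high, standing on the bench; leave alone.
- gouge: Wood-handled gouge, 240 mm long, lying on the bench beside the form; leave alone.
- offcut: Loose wooden offcut 90 x 60 x 30 mm lying on the bench beside the form; leave alone.
Things that resemble listed ones, but are neither listed nor needed, are in the scene too. What is shaped like the mallet but purple or yellow is not meant.

How it is judged (in metres and radians):
On the way, in this order (a step that is already met when the one before it is completed fails the run):
1. the mallet is lifted off its mat (height (world z) of mallet above 0.03 m), for 0.2 s.
2. both ends of the key have moved 10 mm (x of each of key_left, key_right in the frame of form above -0.03 m), for 0.1 s.
3. both ends of the key are clear of the hold-downs (x of each of key_left, key_right in the frame of form above -0.017 m), for 0.1 s.
At the end, for the whole second after the job is handed in: Both near corners of the key lie past the hold-downs (above -17 mm along the form's x), the key lies flat on the bed and at rest; the mallet stands upright on its mat (axis within 30 mm of the mat's centre), released and at rest (all of step 3 and angle between key's own z axis and vertical below 0.05 rad and z of key in the frame of form below 0.02 m and linear speed of each of key, mallet below 0.01 m/s and angle between mallet's own z axis and vertical below 0.08 rad and horizontal distance between mallet and mat below 0.03 m and height (world z) of mallet below 0.01 m); the robot touches nothing.
It fails at once if the mallet struck or pressed the key with more than 20 N (contact force between mallet and key above 20 N).
It fails at once if the gripper touched the key (contact force between any of the fingers, the arm and key above 0.5 N).
It fails at once if the tin, gouge or offcut was moved more than 20 mm (distance of any of tin, gouge, offcut from where it was at the start of the episode above 0.02 m).
It also fails if it takes over 67 s, if anything falls off the work surface, if the arm or the gripper's body presses on something with over 40 N, if the wrist force passes 120 N, or if a joint passes its speed limit or range.

## Working session

There is one attempt and no reset: what is moved stays moved. The work goes in short steps, Python scripts to look and compute and a tool call to move; the robot and the scene stay as the last step left them, time stands still between calls to the robot, and variables do not carry over. Pictures are saved under pics/ and viewed, about 8 in all and at most 12, crops included, and the job is handed in when it is done.

Besides the shell and the picture viewer there is one more tool, called after "Request:" by a JSON object that holds its "fn" and its "kwargs". jog_arm: Moves the arm, as the interface text tells. Its arguments: {"type":"object","properties":{"motion":{"type":"array"}},"required":["motion"]}

```bash
mkdir -p pics; ls
cat > h.py <<'E'
import numpy as np, cv2, pickle
from plant import ctrl, cams, order
def snap(n,tag):
    s=cams.snapshot(n); pickle.dump(s,open(f'pics/{tag}.pkl','wb'))
    cv2.imwrite(f'pics/{tag}.png',s['img'][:,:,::-1]); return s
def load(tag): return pickle.load(open(f'pics/{tag}.pkl','rb'))
def ray(s,u,v,z):
    K,D,T=map(np.array,(s['K'],s['D'],s['cam_to_world']))
    p=cv2.undistortPoints(np.array([[[u,v]]],float),K,D)[0,0]
    d=T[:3,:3]@[p[0],p[1],1]; o=T[:3,3]; return o+d*(z-o[2])/d[2]
def proj(s,P):
    T=np.linalg.inv(np.array(s['cam_to_world'])); 
    r,_=cv2.Rodrigues(T[:3,:3]); return cv2.projectPoints(np.array(P,float).reshape(-1,1,3),r,T[:3,3],np.array(s['K']),np.array(s['D']))[0][:,0]
E
python3 - <<'E'
from h import *
for n in('top','side'):
    s=snap(n,n+'0'); print(n,np.round(s['K'],1).tolist(),np.round(s['cam_to_world'],3).tolist())
a=np.vstack([cv2.imread('pics/top0.png'),cv2.imread('pics/side0.png')])
cv2.imwrite('pics/both0.png',cv2.resize(a,None,fx=.75,fy=.75,interpolation=cv2.INTER_AREA))
print(ctrl.get_obs())
E
```

```text
pics
top [[479.5, 0.0, 319.2], [0.0, 479.5, 199.1], [0.0, 0.0, 1.0]] [[0.014, -0.992, 0.126, 0.335], [-1.0, -0.014, -0.004, -0.038], [0.005, -0.126, -0.992, 1.381], [0.0, 0.0, 0.0, 1.0]]
side [[364.2, 0.0, 306.9], [0.0, 364.2, 201.7], [0.0, 0.0, 1.0]] [[-0.864, -0.392, 0.315, 0.154], [-0.503, 0.657, -0.562, 0.526], [0.013, -0.644, -0.765, 0.874], [0.0, 0.0, 0.0, 1.0]]
{'clock': 0.1, 'joint_pos': array([-5.78049754e+01,  2.05888035e+01,  6.39584076e-01, -1.81614224e-02,
       -7.01350127e+01, -1.65076033e+01]), 'qvel': array([-0.03151652,  0.01104619,  0.12198337,  0.07468244, -0.04210812,
       -0.0868811 ]), 'tau': array([-1.88704427e-03, -5.84162915e+01,  2.93749988e+01,  7.01548800e+00,
        1.01368886e-02, -6.72695614e-05]), 'tool_pos': array([ 0.18238976, -0.64946352,  0.23670266]), 'orientation': array([ 1.79914388e+02, -7.56619245e-03, -1.64318757e+02]), 'force': array([-0.57667442, -1.47205479, -0.11639227]), 'moment': array([-0.03507591,  0.01103406, -0.02908409]), 'opening': 0.08813975852672778}
```

View pics/top0.png

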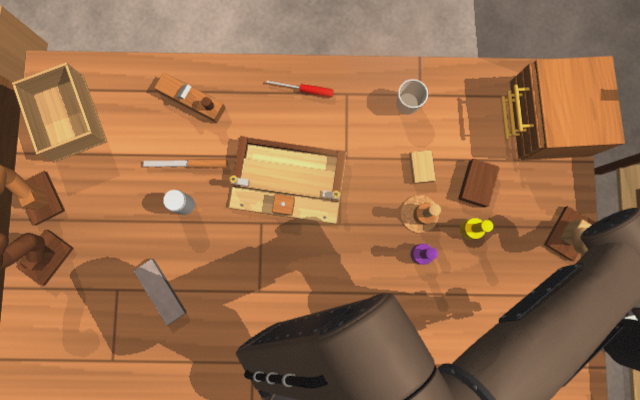

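View pics/side0.png

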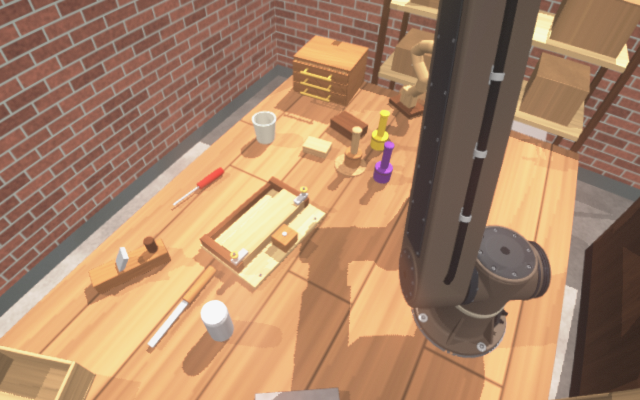

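Top view: the form is around (287,180), the mallet on its mat at (422,212), with the yellow (478,229) and purple (424,254) decoys close by. The tin is at (177,202), the gouge at (185,163) and the offcut at (423,167). Next, an enlarged crop.

Run:
```python
from h import *
a=cv2.imread('pics/top0.png')[132:232,222:352]
b=cv2.imread('pics/top0.png')[150:250,390:500]
a=cv2.resize(a,None,fx=6,fy=6,interpolation=cv2.INTER_CUBIC)
for i in range(0,130,10): cv2.putText(a,str(222+i),(i*6,8),0,.3,(0,0,255)); cv2.line(a,(i*6,10),(i*6,18),(0,0,255))
for i in range(0,100,10): cv2.putText(a,str(132+i),(0,i*6+4),0,.3,(0,0,255))
cv2.imwrite('pics/c1.png',a)
s=cv2.imread('pics/side0.png')[110:190,320:410]; s=cv2.resize(s,None,fx=4,fy=4,interpolation=cv2.INTER_CUBIC)
for i in range(0,90,10): cv2.putText(s,str(320+i),(i*4,8),0,.3,(0,0,255))
for i in range(0,80,10): cv2.putText(s,str(110+i),(0,i*4+4),0,.3,(0,0,255))
b=cv2.resize(b,None,fx=4,fy=4,interpolation=cv2.INTER_CUBIC)
for i in range(0,110,10): cv2.putText(b,str(390+i),(i*4,8),0,.3,(0,0,255))
for i in range(0,100,10): cv2.putText(b,str(150+i),(0,i*4+4),0,.3,(0,0,255))
s=cv2.copyMakeBorder(s,0,80,0,0,0)
cv2.imwrite('pics/c2.png',np.hstack([b,s]))
```

```text
(no output)
```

View pics/c1.png

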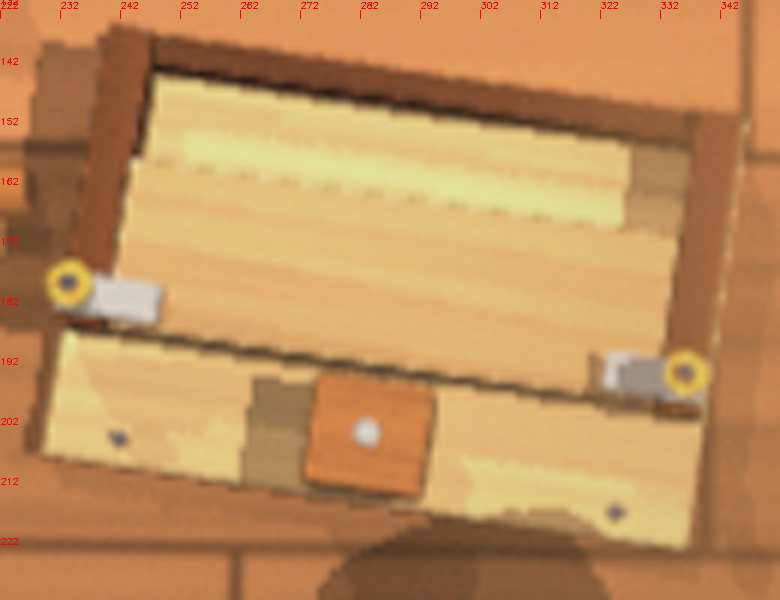

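View pics/c2.png

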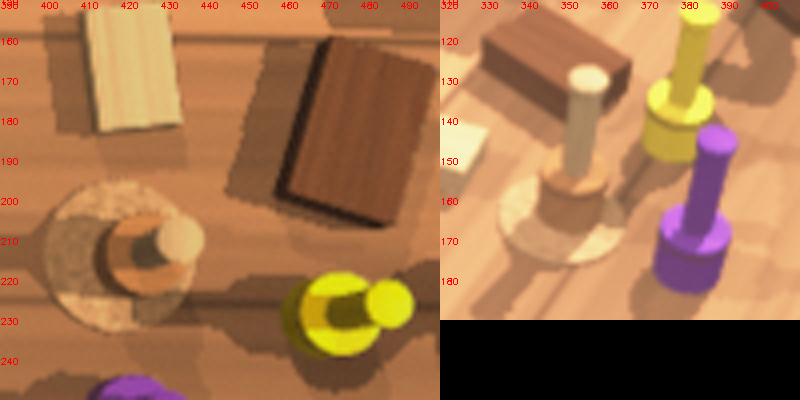

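Run:
```python
from h import *
from scipy.optimize import least_squares
s=load('top0'); d=load('side0')
c=lambda x,y:(222+x/6-.4,132+y/6-.4)
F=[((-72,0,55),c(369,435)),((-27,105,61),c(159.5,304.5)),((-27,-105,61),c(603,371)),((-100,155,15),c(42,455)),((-100,-155,15),c(690,550)),
((-40,30,51),c(325,365)),((-40,-80,51),c(540,394))]
def W(p,P):
    x,y,a=p; P=np.array(P)/1e3; return np.c_[x+np.cos(a)*P[:,0]-np.sin(a)*P[:,1], y+np.sin(a)*P[:,0]+np.cos(a)*P[:,1],P[:,2]]
uv=np.array([f[1] for f in F])
r=least_squares(lambda p:(proj(s,W(p,[f[0] for f in F]))-uv).ravel(),[.4,0,0])
print(r.x,np.degrees(r.x[2]));print(r.fun.reshape(-1,2).round(1))
for P,(u,v) in F: print(P, ray(s,u,v,P[2]/1e3).round(4))
print('side proj block, studs, near corners',proj(d,W(r.x,[(-72,0,55),(-27,128,85),(-27,-128,85),(-100,155,15),(-100,-155,15)])).round(0).tolist())
b=lambda x,y:(390+x/4-.4,150+y/4-.4)
print('knob',ray(s,*b(180,240),.153),'head',ray(s,*b(148,255),.055),'mat',ray(s,*b(120,257),.005))
e=lambda x,y:(320+x/4-.4,110+y/4-.4)
print('side knob',ray(d,*e(149,79),.153),'head',ray(d,*e(134,167),.055))
```

```text
[ 0.55888797  0.04870901 -0.13208198] -7.56774000168288
[[-0.1  0.1]
 [-0.2  0.3]
 [ 0.6  0.1]
 [ 0.3  0.2]
 [-0.5  0.1]
 [-1.5 -0.8]
 [ 1.5  0. ]]
(-72, 0, 55) [0.4879 0.0578 0.055 ]
(-27, 105, 61) [0.5467 0.1559 0.061 ]
(-27, -105, 61) [ 0.5186 -0.0503  0.061 ]
(-100, 155, 15) [0.4807 0.2163 0.015 ]
(-100, -155, 15) [ 0.4396 -0.0932  0.015 ]
(-40, 30, 51) [0.5209 0.0793 0.051 ]
(-40, -80, 51) [ 0.5087 -0.0211  0.051 ]
side proj block, studs, near corners [[284.0, 235.0], [237.0, 251.0], [300.0, 192.0], [254.0, 288.0], [325.0, 214.0]]
knob [ 0.46791573 -0.33982449  0.153     ] head [ 0.46772543 -0.34150484  0.055     ] mat [ 0.47099506 -0.33273174  0.005     ]
side knob [ 0.46650119 -0.34027679  0.153     ] head [ 0.47023409 -0.34542565  0.055     ]
```

```bash
cat >> h.py <<'E'
FX,FY,FA=0.5589,0.0487,-0.1321
def fw(x,y):  # form mm -> world
    x,y=x/1e3,y/1e3; return np.array([FX+np.cos(FA)*x-np.sin(FA)*y, FY+np.sin(FA)*x+np.cos(FA)*y])
def off(target,p,o):  # world m -> tool mm
    from scipy.spatial.transform import Rotation as R
    return (R.from_euler('xyz',o,degrees=True).as_matrix().T@(np.array(target)-p)*1e3).round(1)
E
python3 - <<'E'
from h import *
s=load('top0'); print('purple head',ray(s,419.5,254.5,.05),'knob',ray(s,432,253,.148),'yellow knob',ray(s,487,226,.148))
o=ctrl.get_obs(); print(off([.4675,-.340,.237],o['tool_pos'],o['orientation']))
E
```

```text
purple head [ 0.35385483 -0.32137832  0.05      ] knob [ 0.3567192  -0.33254354  0.148     ] yellow knob [ 0.42787058 -0.47563468  0.148     ]
[-358.1  220.9   -0. ]
```

Request:
{"fn": "jog_arm", "kwargs": {"motion": [{"offset": [-179, 110.5, 0], "roll": -0.58, "hand": 60}, {"offset": [-358.1, 220.9, 0], "roll": -1.165, "hand": 60}, {"offset": [-358.1, 220.9, 0], "roll": -1.165, "hand": 60}, {"offset": [-358.1, 220.9, 0], "roll": -1.165, "hand": 60}, {"offset": [-358.1, 220.9, 0], "roll": -1.165, "hand": 60}, {"offset": [-358.1, 220.9, 0], "roll": -1.165, "hand": 60}, {"offset": [-358.1, 220.9, 0], "roll": -1.165, "hand": 60}, {"offset": [-358.1, 220.9, 0], "roll": -1.165, "hand": 60}, {"offset": [-358.1, 220.9, 0], "roll": -1.165, "hand": 60}, {"offset": [-358.1, 220.9, 0], "roll": -1.165, "hand": 60}, {"offset": [-358.1, 220.9, 0], "roll": -1.165, "hand": 60}, {"offset": [-358.1, 220.9, 0], "roll": -1.165, "hand": 60}, {"offset": [-358.1, 220.9, 0], "roll": -1.165, "hand": 60}, {"offset": [-358.1, 220.9, 0], "roll": -1.165, "hand": 60}, {"offset": [-358.1, 220.9, 0], "roll": -1.165, "hand": 60}, {"offset": [-358.1, 220.9, 0], "roll": -1.165, "hand": 60}]}}

```text
clock: 1.43
tool_pos: [0.4666, -0.3413, 0.2375]
orientation: [180.0, -0.0, -97.7]
force: [0.0, -0.3, 0.0]
opening: 0.0604
```

Request:
{"fn": "jog_arm", "kwargs": {"motion": [{"offset": [-1, 1, 35]}, {"offset": [-1, 1, 70]}, {"offset": [-1, 1, 95]}, {"offset": [-1, 1, 110]}, {"offset": [-1, 1, 122]}, {"offset": [-1, 1, 130]}, {"offset": [-1, 1, 135]}, {"offset": [-1, 1, 135]}]}}

```text
$.motion[0]: bad value
```

Run:
```python
from h import *
print(ctrl.get_obs()['tool_pos'],ctrl.get_obs()['force'],ctrl.get_obs()['opening'])
a=snap('side','s1')['img'][80:200,290:420,::-1]; b=snap('top','t1')['img'][150:270,370:500,::-1]
cv2.imwrite('pics/v1.png',cv2.resize(np.hstack([a,b]),None,fx=3,fy=3,interpolation=cv2.INTER_CUBIC))
```

```text
[ 0.46661892 -0.34133776  0.23752632] [ 0.0305596  -0.25650666  0.0459181 ] 0.06041415042995607
```

View pics/v1.png

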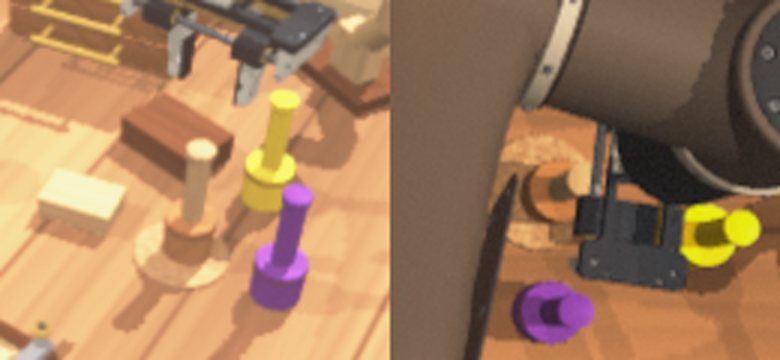

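The move was refused because each row needs all three fields. The picture (5th viewed) shows the open jaws above the mallet, and the mallet standing at about (352,145) in the side view.

Request:
{"fn": "jog_arm", "kwargs": {"motion": [{"offset": [-1, 1, 35], "roll": 0, "hand": 60}, {"offset": [-1, 1, 65], "roll": 0, "hand": 60}, {"offset": [-1, 1, 85], "roll": 0, "hand": 60}, {"offset": [-1, 1, 100], "roll": 0, "hand": 60}, {"offset": [-1, 1, 110], "roll": 0, "hand": 60}, {"offset": [-1, 1, 120], "roll": 0, "hand": 60}, {"offset": [-1, 1, 128], "roll": 0, "hand": 60}, {"offset": [-1, 1, 133], "roll": 0, "hand": 60}, {"offset": [-1, 1, 135], "roll": 0, "hand": 60}, {"offset": [-1, 1, 135], "roll": 0, "hand": 60}]}}

```text
clock: 2.37
tool_pos: [0.4667, -0.3393, 0.1025]
orientation: [-180.0, -0.0, -97.6]
force: [-0.2, 0.5, -0.1]
opening: 0.0596
```

Run:
```python
from h import *
print(ctrl.get_obs()['tool_pos'],ctrl.get_obs()['force'],ctrl.get_obs()['opening'])
a=snap('side','s2')['img'][100:190,310:400,::-1]
cv2.imwrite('pics/v2.png',cv2.resize(a,None,fx=5,fy=5,interpolation=cv2.INTER_CUBIC))
```

```text
[ 0.46674132 -0.33929154  0.10254027] [-0.2374939   0.4964631  -0.13558718] 0.05964969478206556
```

View pics/v2.png

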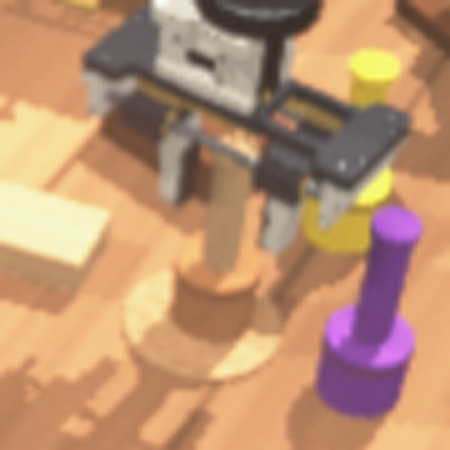

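The handle sits between the fingers (6th picture) and there is no contact force, so I close and lift a little.

Request:
{"fn": "jog_arm", "kwargs": {"motion": [{"offset": [0, 0, 0], "roll": 0, "hand": 10}, {"offset": [0, 0, 0], "roll": 0, "hand": 10}, {"offset": [0, 0, 0], "roll": 0, "hand": 10}, {"offset": [0, 0, 0], "roll": 0, "hand": 10}, {"offset": [0, 0, 0], "roll": 0, "hand": 10}, {"offset": [0, 0, 0], "roll": 0, "hand": 10}, {"offset": [0, 0, 0], "roll": 0, "hand": 10}, {"offset": [0, 0, 0], "roll": 0, "hand": 10}]}}

```text
clock: 3.08
tool_pos: [0.4669, -0.3393, 0.1026]
orientation: [-180.0, -0.0, -97.6]
force: [-0.2, -0.3, -0.3]
opening: 0.0256
```

Run:
```python
from h import *
o=ctrl.get_obs(); R=o['tool_pos']; print(R,o['force'],o['opening'])
# mallet axis assumed at TCP; target start: form (-82,66), mallet bottom z .060 then .018
for n,(x,y) in dict(L=(-82,66),R=(-82,-66)).items():
    t=fw(x,y); print(n,t,off([*t,R[2]],R,o['orientation']))
```

```text
[ 0.46685009 -0.33925221  0.10261049] [-0.24628986 -0.34269111 -0.34120564] 0.025575294126451206
L [0.48630769 0.1249257 ] [-462.7   41.8   -0. ]
R [ 0.46892116 -0.00592425] [-330.7   41.8   -0. ]
```

Request:
{"fn": "jog_arm", "kwargs": {"motion": [{"offset": [0, 0, -15], "roll": 0, "hand": 10}, {"offset": [0, 5, -45], "roll": 0, "hand": 10}, {"offset": [0, 12, -75], "roll": 0, "hand": 10}, {"offset": [-15, 20, -80], "roll": 0, "hand": 10}, {"offset": [-40, 28, -80], "roll": 0, "hand": 10}, {"offset": [-75, 36, -80], "roll": 0, "hand": 10}, {"offset": [-110, 41.8, -80], "roll": 0, "hand": 10}, {"offset": [-145, 41.8, -80], "roll": 0, "hand": 10}, {"offset": [-180, 41.8, -80], "roll": 0, "hand": 10}, {"offset": [-215, 41.8, -80], "roll": 0, "hand": 10}, {"offset": [-250, 41.8, -80], "roll": 0, "hand": 10}, {"offset": [-285, 41.8, -80], "roll": 0, "hand": 10}, {"offset": [-310, 41.8, -80], "roll": 0, "hand": 10}, {"offset": [-325, 41.8, -80], "roll": 0, "hand": 10}, {"offset": [-330.7, 41.8, -80], "roll": 0, "hand": 10}, {"offset": [-330.7, 41.8, -80], "roll": 0, "hand": 10}, {"offset": [-330.7, 41.8, -60], "roll": 0, "hand": 10}, {"offset": [-330.7, 41.8, -45], "roll": 0, "hand": 10}, {"offset": [-330.7, 41.8, -40], "roll": 0, "hand": 10}, {"offset": [-330.7, 41.8, -40], "roll": 0, "hand": 10}]}}

```text
clock: 4.75
tool_pos: [0.4674, -0.0072, 0.1412]
orientation: [179.8, -0.1, -97.6]
force: [0.7, -0.3, -3.5]
opening: 0.0256
```

Run:
```python
from h import *
o=ctrl.get_obs(); print(o['clock'],o['tool_pos'],o['force'],o['opening'])
a=snap('side','s3')['img'][130:290,200:380,::-1];b=snap('top','t3')['img'][130:230,222:362,::-1]
a=cv2.resize(a,None,fx=3,fy=3,interpolation=cv2.INTER_CUBIC)
for i in range(0,180,20): cv2.putText(a,str(200+i),(i*3,8),0,.3,(0,0,255))
for i in range(0,160,20): cv2.putText(a,str(130+i),(0,i*3+4),0,.3,(0,0,255))
cv2.imwrite('pics/v3.png',a)
# expected head-bottom centre / form right edge of block in side view
p=o['tool_pos']; print(proj(load('s3'),[[p[0],p[1],.045],[p[0],p[1],.095]]))
```

```text
4.75 [ 0.46737608 -0.00718926  0.1411735 ] [ 0.66261227 -0.34134694 -3.54050903] 0.025622517974972846
[[302.2496309  223.23606748]
 [302.31658898 212.27163626]]
```

View pics/v3.png

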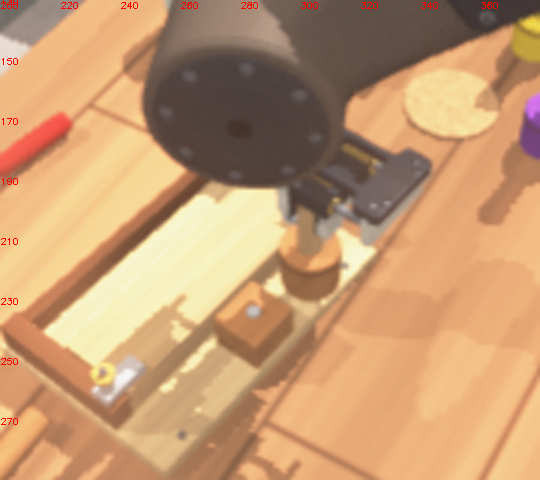

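The mallet is held vertical to the right of the block (7th picture), and the empty mat's centre is at about (351,164) in the side view. I lower it, then advance gently to contact.

Request:
{"fn": "jog_arm", "kwargs": {"motion": [{"offset": [0, 0, 10], "roll": 0, "hand": 10}, {"offset": [0, 0, 18], "roll": 0, "hand": 10}, {"offset": [0, 0, 23], "roll": 0, "hand": 10}, {"offset": [0, 0, 26], "roll": 0, "hand": 10}, {"offset": [0, 0, 26], "roll": 0, "hand": 10}, {"offset": [0, 2, 26], "roll": 0, "hand": 10}, {"offset": [0, 4, 26], "roll": 0, "hand": 10}, {"offset": [0, 6, 26], "roll": 0, "hand": 10}, {"offset": [0, 7, 26], "roll": 0, "hand": 10}, {"offset": [0, 8, 26], "roll": 0, "hand": 10}, {"offset": [0, 8.5, 26], "roll": 0, "hand": 10}, {"offset": [0, 9, 26], "roll": 0, "hand": 10}]}}

```text
clock: 5.85
tool_pos: [0.4598, -0.0046, 0.1167]
orientation: [-180.0, 0.0, -97.6]
force: [0.3, 0.1, -3.3]
opening: 0.0256
```

```bash
cat >> h.py <<'E'
def st():
    o=ctrl.get_obs(); p=o['tool_pos']; d=p[:2]-[FX,FY]; c,s=np.cos(FA),np.sin(FA)
    f=o['force']
    print('t %.2f form x %.1f y %.1f z %.1f | Fx %.2f Fy %.2f Fz %.2f M %s op %.4f'%(o['clock'],1e3*(c*d[0]+s*d[1]),1e3*(-s*d[0]+c*d[1]),1e3*p[2],c*f[0]+s*f[1],-s*f[0]+c*f[1],f[2],o['moment'].round(2),o['opening']))
E
python3 -c "
from h import *
st(); print('mat',ray(load('s3'),350.7,164.3,.005))"
```

```text
t 5.85 form x -91.2 y -65.9 z 116.7 | Fx 0.28 Fy 0.09 Fz -3.30 M [0.05 0.12 0.02] op 0.0256
mat [ 0.46813516 -0.33450104  0.005     ]
```

Sign noted: tool +y is form −x. Now forward.

Request:
{"fn": "jog_arm", "kwargs": {"motion": [{"offset": [0, -4, 0], "roll": 0, "hand": 10}, {"offset": [0, -9, 0], "roll": 0, "hand": 10}, {"offset": [0, -13, 0], "roll": 0, "hand": 10}, {"offset": [0, -16, 0], "roll": 0, "hand": 10}, {"offset": [0, -17, 0], "roll": 0, "hand": 10}, {"offset": [0, -18, 0], "roll": 0, "hand": 10}, {"offset": [0, -18.5, 0], "roll": 0, "hand": 10}, {"offset": [0, -19, 0], "roll": 0, "hand": 10}, {"offset": [0, -19.5, 0], "roll": 0, "hand": 10}, {"offset": [0, -20, 0], "roll": 0, "hand": 10}, {"offset": [0, -20, 0], "roll": 0, "hand": 10}]}}

```text
clock: 6.77
tool_pos: [0.4797, -0.0073, 0.1166]
orientation: [-180.0, 0.0, -97.6]
force: [0.2, -0.7, -3.7]
opening: 0.0253
```

```bash
python3 -c "
from h import *
st()"
```

```text
t 6.77 form x -71.1 y -65.9 z 116.6 | Fx 0.29 Fy -0.66 Fz -3.67 M [0.1  0.11 0.04] op 0.0253
```

Request:
{"fn": "jog_arm", "kwargs": {"motion": [{"offset": [0, -0.5, 0], "roll": 0, "hand": 10}, {"offset": [0, -1, 0], "roll": 0, "hand": 10}, {"offset": [0, -1.5, 0], "roll": 0, "hand": 10}, {"offset": [0, -2, 0], "roll": 0, "hand": 10}, {"offset": [0, -2.5, 0], "roll": 0, "hand": 10}, {"offset": [0, -3, 0], "roll": 0, "hand": 10}]}}

```text
clock: 7.27
tool_pos: [0.4827, -0.0077, 0.1166]
orientation: [180.0, 0.0, -97.6]
force: [-0.7, 0.1, -3.7]
opening: 0.0257
```

Request:
{"fn": "jog_arm", "kwargs": {"motion": [{"offset": [0, -0.5, 0], "roll": 0, "hand": 10}, {"offset": [0, -1, 0], "roll": 0, "hand": 10}, {"offset": [0, -1.5, 0], "roll": 0, "hand": 10}, {"offset": [0, -2, 0], "roll": 0, "hand": 10}]}}

```text
clock: 7.6
tool_pos: [0.4832, -0.0083, 0.1161]
orientation: [179.8, -0.0, -97.6]
force: [-5.5, 1.8, -1.6]
opening: 0.0256
```

Contact at 5.5 N, and the arm is compliant at about 3–4 N/mm, which makes gentle pushing easy. I continue.

Request:
{"fn": "jog_arm", "kwargs": {"motion": [{"offset": [0, -0.5, 0], "roll": 0, "hand": 10}, {"offset": [0, -1, 0], "roll": 0, "hand": 10}, {"offset": [0, -1.5, 0], "roll": 0, "hand": 10}, {"offset": [0, -1.5, 0], "roll": 0, "hand": 10}]}}

```text
clock: 7.93
tool_pos: [0.4844, -0.0086, 0.1159]
orientation: [179.8, -0.1, -97.6]
force: [-5.7, 1.2, -1.5]
opening: 0.0251
```

Request:
{"fn": "jog_arm", "kwargs": {"motion": [{"offset": [0, -0.5, 0], "roll": 0, "hand": 10}, {"offset": [0, -1, 0], "roll": 0, "hand": 10}, {"offset": [0, -1.5, 0], "roll": 0, "hand": 10}, {"offset": [0, -2, 0], "roll": 0, "hand": 10}, {"offset": [0, -2, 0], "roll": 0, "hand": 10}]}}

```text
clock: 8.35
tool_pos: [0.486, -0.0089, 0.1158]
orientation: [179.8, -0.1, -97.6]
force: [-6.8, 0.3, -2.2]
opening: 0.0259
```

Run:
```python
from h import *
st()
a=snap('side','s4')['img'][180:270,220:340,::-1];b=snap('top','t4')['img'][130:220,232:352,::-1]
a=np.vstack([a,b]);cv2.imwrite('pics/v4.png',cv2.resize(a,None,fx=3.3,fy=3.3,interpolation=cv2.INTER_CUBIC))
# automatic check: image change vs start in key's near-right edge
```

```text
t 8.35 form x -64.6 y -66.7 z 115.8 | Fx -6.83 Fy -0.58 Fz -2.15 M [ 0.59  3.01 -0.  ] op 0.0259
```

View pics/v4.png

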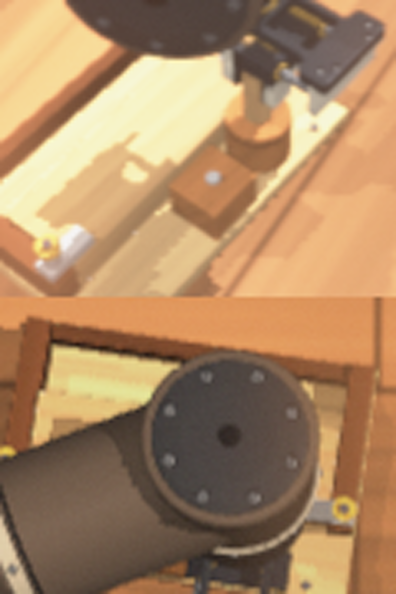

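The mallet is still upright with its head on the key's near face, right side (8th picture). I keep pushing until the force climbs.

Request:
{"fn": "jog_arm", "kwargs": {"motion": [{"offset": [0, -0.5, 0], "roll": 0, "hand": 10}, {"offset": [0, -1, 0], "roll": 0, "hand": 10}, {"offset": [0, -1.5, 0], "roll": 0, "hand": 10}, {"offset": [0, -2, 0], "roll": 0, "hand": 10}, {"offset": [0, -2, 0], "roll": 0, "hand": 10}]}}

```text
clock: 8.87
tool_pos: [0.4869, -0.0094, 0.1155]
orientation: [179.7, -0.1, -97.6]
force: [-9.6, 2.1, -0.4]
opening: 0.0256
```

Request:
{"fn": "jog_arm", "kwargs": {"motion": [{"offset": [0, 8, 0], "roll": 0, "hand": 10}, {"offset": [0, 17.5, -5], "roll": 0, "hand": 10}, {"offset": [0, 17.5, -30], "roll": 0, "hand": 10}, {"offset": [-8, 17.5, -48], "roll": 0, "hand": 10}, {"offset": [-35, 17.5, -48], "roll": 0, "hand": 10}, {"offset": [-67, 17.5, -48], "roll": 0, "hand": 10}, {"offset": [-100, 17.5, -48], "roll": 0, "hand": 10}, {"offset": [-122, 17.5, -48], "roll": 0, "hand": 10}, {"offset": [-132, 17.5, -45], "roll": 0, "hand": 10}, {"offset": [-132, 17.5, -30], "roll": 0, "hand": 10}, {"offset": [-132, 17.5, -14], "roll": 0, "hand": 10}, {"offset": [-132, 15, -4], "roll": 0, "hand": 10}, {"offset": [-132, 11, 0], "roll": 0, "hand": 10}, {"offset": [-132, 9, 0], "roll": 0, "hand": 10}, {"offset": [-132, 8, 0], "roll": 0, "hand": 10}, {"offset": [-132, 7, 0], "roll": 0, "hand": 10}, {"offset": [-132, 6.5, 0], "roll": 0, "hand": 10}, {"offset": [-132, 6, 0], "roll": 0, "hand": 10}, {"offset": [-132, 5.5, 0], "roll": 0, "hand": 10}]}}

```text
clock: 10.45
tool_pos: [0.5012, 0.1226, 0.1167]
orientation: [179.9, -0.0, -97.6]
force: [-5.9, 1.1, -2.8]
opening: 0.0259
```

```bash
python3 -c "
from h import *
st()"
```

```text
t 10.45 form x -66.9 y 65.7 z 116.7 | Fx -6.00 Fy 0.33 Fz -2.76 M [0.66 2.54 0.01] op 0.0259
```

Request:
{"fn": "jog_arm", "kwargs": {"motion": [{"offset": [0, -0.5, 0], "roll": 0, "hand": 10}, {"offset": [0, -1, 0], "roll": 0, "hand": 10}, {"offset": [0, -1.5, 0], "roll": 0, "hand": 10}, {"offset": [0, -2, 0], "roll": 0, "hand": 10}, {"offset": [0, -2.5, 0], "roll": 0, "hand": 10}, {"offset": [0, -3, 0], "roll": 0, "hand": 10}, {"offset": [0, -3.5, 0], "roll": 0, "hand": 10}, {"offset": [0, -4, 0], "roll": 0, "hand": 10}]}}

```text
clock: 11.12
tool_pos: [0.5046, 0.1221, 0.1163]
orientation: [179.9, -0.0, -97.6]
force: [-6.4, 1.4, -1.5]
opening: 0.0257
```

Request:
{"fn": "jog_arm", "kwargs": {"motion": [{"offset": [0, -0.6, 0], "roll": 0, "hand": 10}, {"offset": [0, -1.2, 0], "roll": 0, "hand": 10}, {"offset": [0, -1.8, 0], "roll": 0, "hand": 10}, {"offset": [0, -2.4, 0], "roll": 0, "hand": 10}, {"offset": [0, -3, 0], "roll": 0, "hand": 10}, {"offset": [0, -3, 0], "roll": 0, "hand": 10}]}}

```text
clock: 11.62
tool_pos: [0.5073, 0.1219, 0.1161]
orientation: [179.8, -0.0, -97.6]
force: [-7.6, 3.4, -2.5]
opening: 0.0258
```

Request:
{"fn": "jog_arm", "kwargs": {"motion": [{"offset": [0, -0.6, 0], "roll": 0, "hand": 10}, {"offset": [0, -1.2, 0], "roll": 0, "hand": 10}, {"offset": [0, -1.8, 0], "roll": 0, "hand": 10}, {"offset": [0, -2.4, 0], "roll": 0, "hand": 10}, {"offset": [0, -2.4, 0], "roll": 0, "hand": 10}]}}

```text
clock: 12.03
tool_pos: [0.5096, 0.1217, 0.116]
orientation: [179.8, -0.0, -97.6]
force: [-7.9, 3.4, -3.0]
opening: 0.0255
```

```bash
python3 -c "
from h import *
st()"
```

```text
t 12.03 form x -58.5 y 65.9 z 116.0 | Fx -8.28 Fy 2.35 Fz -2.98 M [1.84 3.28 0.05] op 0.0255
```

Request:
{"fn": "jog_arm", "kwargs": {"motion": [{"offset": [0, 9, 0], "roll": 0, "hand": 10}, {"offset": [0, 18, -10], "roll": 0, "hand": 10}, {"offset": [0, 18, -38], "roll": 0, "hand": 10}, {"offset": [15, 18, -48], "roll": 0, "hand": 10}, {"offset": [50, 18, -48], "roll": 0, "hand": 10}, {"offset": [85, 18, -48], "roll": 0, "hand": 10}, {"offset": [117, 18, -48], "roll": 0, "hand": 10}, {"offset": [132, 18, -43], "roll": 0, "hand": 10}, {"offset": [132, 18, -28], "roll": 0, "hand": 10}, {"offset": [132, 17, -12], "roll": 0, "hand": 10}, {"offset": [132, 13, -3], "roll": 0, "hand": 10}, {"offset": [132, 9.5, 0], "roll": 0, "hand": 10}, {"offset": [132, 7.5, 0], "roll": 0, "hand": 10}, {"offset": [132, 6.5, 0], "roll": 0, "hand": 10}, {"offset": [132, 5.7, 0], "roll": 0, "hand": 10}, {"offset": [132, 5, 0], "roll": 0, "hand": 10}, {"offset": [132, 4.3, 0], "roll": 0, "hand": 10}, {"offset": [132, 3.7, 0], "roll": 0, "hand": 10}, {"offset": [132, 3.1, 0], "roll": 0, "hand": 10}, {"offset": [132, 2.5, 0], "roll": 0, "hand": 10}]}}

```text
clock: 13.7
tool_pos: [0.4898, -0.0091, 0.1162]
orientation: [179.8, -0.0, -97.6]
force: [-6.5, 1.7, -2.3]
opening: 0.0258
```

```bash
python3 -c "
from h import *
st()"
```

```text
t 13.70 form x -60.9 y -66.4 z 116.2 | Fx -6.68 Fy 0.84 Fz -2.33 M [0.89 2.76 0.02] op 0.0258
```

Request:
{"fn": "jog_arm", "kwargs": {"motion": [{"offset": [0, -0.6, 0], "roll": 0, "hand": 10}, {"offset": [0, -1.2, 0], "roll": 0, "hand": 10}, {"offset": [0, -1.8, 0], "roll": 0, "hand": 10}, {"offset": [0, -2.4, 0], "roll": 0, "hand": 10}, {"offset": [0, -3, 0], "roll": 0, "hand": 10}, {"offset": [0, -3.6, 0], "roll": 0, "hand": 10}, {"offset": [0, -4.2, 0], "roll": 0, "hand": 10}, {"offset": [0, -4.8, 0], "roll": 0, "hand": 10}, {"offset": [0, -5.4, 0], "roll": 0, "hand": 10}]}}

```text
clock: 14.45
tool_pos: [0.4946, -0.0101, 0.116]
orientation: [179.8, -0.1, -97.6]
force: [-8.8, 1.3, -0.7]
opening: 0.0254
```

Request:
{"fn": "jog_arm", "kwargs": {"motion": [{"offset": [0, -0.6, 0], "roll": 0, "hand": 10}, {"offset": [0, -1.2, 0], "roll": 0, "hand": 10}, {"offset": [0, -1.8, 0], "roll": 0, "hand": 10}, {"offset": [0, -2.4, 0], "roll": 0, "hand": 10}, {"offset": [0, -2.4, 0], "roll": 0, "hand": 10}]}}

```text
clock: 14.87
tool_pos: [0.4964, -0.0108, 0.1158]
orientation: [179.7, -0.1, -97.6]
force: [-7.9, 0.1, -0.6]
opening: 0.0255
```

```bash
python3 -c "
from h import *
st()"
```

```text
t 14.87 form x -54.1 y -67.2 z 115.8 | Fx -7.82 Fy -0.96 Fz -0.56 M [ 0.02  3.43 -0.02] op 0.0255
```

Request:
{"fn": "jog_arm", "kwargs": {"motion": [{"offset": [0, -0.6, 0], "roll": 0, "hand": 10}, {"offset": [0, -1.2, 0], "roll": 0, "hand": 10}, {"offset": [0, -1.8, 0], "roll": 0, "hand": 10}, {"offset": [0, -1.8, 0], "roll": 0, "hand": 10}]}}

```text
clock: 15.2
tool_pos: [0.4975, -0.0111, 0.1155]
orientation: [179.6, -0.1, -97.6]
force: [-10.3, 0.1, 0.5]
opening: 0.0257
```

Request:
{"fn": "jog_arm", "kwargs": {"motion": [{"offset": [0, 9, 0], "roll": 0, "hand": 10}, {"offset": [0, 20, -10], "roll": 0, "hand": 10}, {"offset": [0, 20, -38], "roll": 0, "hand": 10}, {"offset": [-15, 20, -48], "roll": 0, "hand": 10}, {"offset": [-50, 20, -48], "roll": 0, "hand": 10}, {"offset": [-85, 20, -48], "roll": 0, "hand": 10}, {"offset": [-117, 20, -48], "roll": 0, "hand": 10}, {"offset": [-132, 20, -43], "roll": 0, "hand": 10}, {"offset": [-132, 20, -28], "roll": 0, "hand": 10}, {"offset": [-132, 18, -12], "roll": 0, "hand": 10}, {"offset": [-132, 14, -3], "roll": 0, "hand": 10}, {"offset": [-132, 10.5, 0], "roll": 0, "hand": 10}, {"offset": [-132, 8.5, 0], "roll": 0, "hand": 10}, {"offset": [-132, 7.5, 0], "roll": 0, "hand": 10}, {"offset": [-132, 6.8, 0], "roll": 0, "hand": 10}, {"offset": [-132, 6.1, 0], "roll": 0, "hand": 10}, {"offset": [-132, 5.5, 0], "roll": 0, "hand": 10}, {"offset": [-132, 4.9, 0], "roll": 0, "hand": 10}, {"offset": [-132, 4.3, 0], "roll": 0, "hand": 10}, {"offset": [-132, 3.7, 0], "roll": 0, "hand": 10}]}}

```text
clock: 16.87
tool_pos: [0.5134, 0.1209, 0.1167]
orientation: [179.9, -0.0, -97.6]
force: [-6.9, 1.8, -1.4]
opening: 0.0255
```

```bash
python3 -c "
from h import *
st()"
```

```text
t 16.87 form x -54.6 y 65.6 z 116.7 | Fx -7.06 Fy 0.86 Fz -1.36 M [0.9  2.83 0.06] op 0.0255
```

Request:
{"fn": "jog_arm", "kwargs": {"motion": [{"offset": [0, -0.7, 0], "roll": 0, "hand": 10}, {"offset": [0, -1.4, 0], "roll": 0, "hand": 10}, {"offset": [0, -2.1, 0], "roll": 0, "hand": 10}, {"offset": [0, -2.8, 0], "roll": 0, "hand": 10}, {"offset": [0, -3.4, 0], "roll": 0, "hand": 10}, {"offset": [0, -4.0, 0], "roll": 0, "hand": 10}, {"offset": [0, -4.6, 0], "roll": 0, "hand": 10}, {"offset": [0, -5.2, 0], "roll": 0, "hand": 10}, {"offset": [0, -5.8, 0], "roll": 0, "hand": 10}]}}

```text
clock: 17.62
tool_pos: [0.5186, 0.1203, 0.1164]
orientation: [179.8, -0.0, -97.6]
force: [-8.2, 3.3, -3.4]
opening: 0.0256
```

Request:
{"fn": "jog_arm", "kwargs": {"motion": [{"offset": [0, -0.6, 0], "roll": 0, "hand": 10}, {"offset": [0, -1.2, 0], "roll": 0, "hand": 10}, {"offset": [0, -1.8, 0], "roll": 0, "hand": 10}, {"offset": [0, -2.4, 0], "roll": 0, "hand": 10}, {"offset": [0, -2.4, 0], "roll": 0, "hand": 10}]}}

```text
clock: 18.03
tool_pos: [0.5207, 0.1199, 0.1163]
orientation: [179.8, -0.0, -97.6]
force: [-8.5, 4.5, -1.6]
opening: 0.0254
```

```bash
python3 -c "
from h import *
st()"
```

```text
t 18.03 form x -47.2 y 65.6 z 116.3 | Fx -8.97 Fy 3.30 Fz -1.57 M [1.74 3.85 0.09] op 0.0254
```

Request:
{"fn": "jog_arm", "kwargs": {"motion": [{"offset": [0, 9, 0], "roll": 0, "hand": 10}, {"offset": [0, 20, -10], "roll": 0, "hand": 10}, {"offset": [0, 20, -38], "roll": 0, "hand": 10}, {"offset": [15, 20, -48], "roll": 0, "hand": 10}, {"offset": [50, 20, -48], "roll": 0, "hand": 10}, {"offset": [85, 20, -48], "roll": 0, "hand": 10}, {"offset": [117, 20, -48], "roll": 0, "hand": 10}, {"offset": [132, 20, -43], "roll": 0, "hand": 10}, {"offset": [132, 20, -28], "roll": 0, "hand": 10}, {"offset": [132, 18, -12], "roll": 0, "hand": 10}, {"offset": [132, 14, -3], "roll": 0, "hand": 10}, {"offset": [132, 10.5, 0], "roll": 0, "hand": 10}, {"offset": [132, 8.5, 0], "roll": 0, "hand": 10}, {"offset": [132, 7.5, 0], "roll": 0, "hand": 10}, {"offset": [132, 6.8, 0], "roll": 0, "hand": 10}, {"offset": [132, 6.1, 0], "roll": 0, "hand": 10}, {"offset": [132, 5.4, 0], "roll": 0, "hand": 10}, {"offset": [132, 4.8, 0], "roll": 0, "hand": 10}, {"offset": [132, 4.2, 0], "roll": 0, "hand": 10}, {"offset": [132, 3.6, 0], "roll": 0, "hand": 10}]}}

```text
clock: 19.7
tool_pos: [0.5005, -0.0104, 0.1162]
orientation: [179.9, -0.0, -97.6]
force: [-5.6, 1.0, -1.5]
opening: 0.0253
```

```bash
python3 -c "
from h import *
st()"
```

```text
t 19.70 form x -50.1 y -66.3 z 116.2 | Fx -5.67 Fy 0.24 Fz -1.48 M [0.75 2.41 0.01] op 0.0253
```

Request:
{"fn": "jog_arm", "kwargs": {"motion": [{"offset": [0, -0.7, 0], "roll": 0, "hand": 10}, {"offset": [0, -1.4, 0], "roll": 0, "hand": 10}, {"offset": [0, -2.1, 0], "roll": 0, "hand": 10}, {"offset": [0, -2.8, 0], "roll": 0, "hand": 10}, {"offset": [0, -3.4, 0], "roll": 0, "hand": 10}, {"offset": [0, -4.0, 0], "roll": 0, "hand": 10}, {"offset": [0, -4.6, 0], "roll": 0, "hand": 10}, {"offset": [0, -5.2, 0], "roll": 0, "hand": 10}, {"offset": [0, -5.8, 0], "roll": 0, "hand": 10}]}}

```text
clock: 20.45
tool_pos: [0.5079, -0.0111, 0.1167]
orientation: [-180.0, -0.0, -97.6]
force: [-1.5, 0.8, -3.5]
opening: 0.0254
```

The force dropped to 1.5 N, so the right end seems to have come free. A few mm more for margin.

Request:
{"fn": "jog_arm", "kwargs": {"motion": [{"offset": [0, -0.6, 0], "roll": 0, "hand": 10}, {"offset": [0, -1.2, 0], "roll": 0, "hand": 10}, {"offset": [0, -1.8, 0], "roll": 0, "hand": 10}, {"offset": [0, -2.4, 0], "roll": 0, "hand": 10}, {"offset": [0, -2.4, 0], "roll": 0, "hand": 10}]}}

```text
clock: 20.87
tool_pos: [0.5097, -0.0114, 0.1164]
orientation: [180.0, -0.0, -97.6]
force: [-2.4, -0.8, -2.1]
opening: 0.0255
```

```bash
python3 -c "
from h import *
st()"
```

```text
t 20.87 form x -40.9 y -66.1 z 116.4 | Fx -2.23 Fy -1.13 Fz -2.05 M [ 0.12  1.48 -0.01] op 0.0255
```

Request:
{"fn": "jog_arm", "kwargs": {"motion": [{"offset": [0, 9, 0], "roll": 0, "hand": 10}, {"offset": [0, 20, -10], "roll": 0, "hand": 10}, {"offset": [0, 20, -38], "roll": 0, "hand": 10}, {"offset": [-15, 20, -48], "roll": 0, "hand": 10}, {"offset": [-50, 20, -48], "roll": 0, "hand": 10}, {"offset": [-85, 20, -48], "roll": 0, "hand": 10}, {"offset": [-117, 20, -48], "roll": 0, "hand": 10}, {"offset": [-132, 20, -43], "roll": 0, "hand": 10}, {"offset": [-132, 20, -28], "roll": 0, "hand": 10}, {"offset": [-132, 18, -12], "roll": 0, "hand": 10}, {"offset": [-132, 14, -3], "roll": 0, "hand": 10}, {"offset": [-132, 10.5, 0], "roll": 0, "hand": 10}, {"offset": [-132, 8, 0], "roll": 0, "hand": 10}, {"offset": [-132, 6.5, 0], "roll": 0, "hand": 10}, {"offset": [-132, 5.5, 0], "roll": 0, "hand": 10}, {"offset": [-132, 4.8, 0], "roll": 0, "hand": 10}, {"offset": [-132, 4.1, 0], "roll": 0, "hand": 10}, {"offset": [-132, 3.4, 0], "roll": 0, "hand": 10}, {"offset": [-132, 2.8, 0], "roll": 0, "hand": 10}, {"offset": [-132, 2.2, 0], "roll": 0, "hand": 10}]}}

```text
clock: 22.53
tool_pos: [0.5249, 0.1197, 0.1166]
orientation: [180.0, -0.0, -97.6]
force: [-1.9, 1.0, -3.3]
opening: 0.0255
```

```bash
python3 -c "
from h import *
st()"
```

```text
t 22.53 form x -43.0 y 65.9 z 116.6 | Fx -1.98 Fy 0.70 Fz -3.29 M [ 0.21  0.69 -0.01] op 0.0255
```

Request:
{"fn": "jog_arm", "kwargs": {"motion": [{"offset": [0, -0.6, 0], "roll": 0, "hand": 10}, {"offset": [0, -1.2, 0], "roll": 0, "hand": 10}, {"offset": [0, -1.8, 0], "roll": 0, "hand": 10}, {"offset": [0, -2.4, 0], "roll": 0, "hand": 10}, {"offset": [0, -3, 0], "roll": 0, "hand": 10}, {"offset": [0, -3.6, 0], "roll": 0, "hand": 10}, {"offset": [0, -4.2, 0], "roll": 0, "hand": 10}, {"offset": [0, -4.8, 0], "roll": 0, "hand": 10}, {"offset": [0, -4.8, 0], "roll": 0, "hand": 10}]}}

```text
clock: 23.28
tool_pos: [0.5301, 0.1191, 0.1165]
orientation: [-180.0, -0.0, -97.6]
force: [-0.7, 0.7, -3.7]
opening: 0.0258
```

```bash
python3 -c "
from h import *
st()"
```

```text
t 23.28 form x -37.9 y 66.0 z 116.5 | Fx -0.81 Fy 0.60 Fz -3.68 M [ 0.22  0.46 -0.  ] op 0.0258
```

Both ends appear free. One more light nudge on the right for margin.

Request:
{"fn": "jog_arm", "kwargs": {"motion": [{"offset": [0, 9, 0], "roll": 0, "hand": 10}, {"offset": [0, 20, -10], "roll": 0, "hand": 10}, {"offset": [0, 20, -38], "roll": 0, "hand": 10}, {"offset": [15, 20, -48], "roll": 0, "hand": 10}, {"offset": [50, 20, -48], "roll": 0, "hand": 10}, {"offset": [85, 20, -48], "roll": 0, "hand": 10}, {"offset": [117, 20, -48], "roll": 0, "hand": 10}, {"offset": [132, 20, -43], "roll": 0, "hand": 10}, {"offset": [132, 20, -28], "roll": 0, "hand": 10}, {"offset": [132, 18, -12], "roll": 0, "hand": 10}, {"offset": [132, 14, -3], "roll": 0, "hand": 10}, {"offset": [132, 10, 0], "roll": 0, "hand": 10}, {"offset": [132, 7, 0], "roll": 0, "hand": 10}, {"offset": [132, 5, 0], "roll": 0, "hand": 10}, {"offset": [132, 4, 0], "roll": 0, "hand": 10}, {"offset": [132, 3, 0], "roll": 0, "hand": 10}, {"offset": [132, 2.2, 0], "roll": 0, "hand": 10}, {"offset": [132, 1.4, 0], "roll": 0, "hand": 10}, {"offset": [132, 0.6, 0], "roll": 0, "hand": 10}, {"offset": [132, 0, 0], "roll": 0, "hand": 10}]}}

```text
clock: 24.95
tool_pos: [0.5122, -0.0117, 0.1166]
orientation: [180.0, -0.0, -97.6]
force: [-2.0, 0.1, -2.3]
opening: 0.0254
```

Request:
{"fn": "jog_arm", "kwargs": {"motion": [{"offset": [0, 9, 0], "roll": 0, "hand": 10}, {"offset": [0, 20, -10], "roll": 0, "hand": 10}, {"offset": [0, 20, -38], "roll": 0, "hand": 10}, {"offset": [10, 20, -60], "roll": 0, "hand": 10}, {"offset": [35, 18, -65], "roll": 0, "hand": 10}, {"offset": [70, 15, -65], "roll": 0, "hand": 10}, {"offset": [105, 12, -65], "roll": 0, "hand": 10}, {"offset": [140, 10, -65], "roll": 0, "hand": 10}, {"offset": [175, 8, -65], "roll": 0, "hand": 10}, {"offset": [210, 6, -65], "roll": 0, "hand": 10}, {"offset": [245, 4, -65], "roll": 0, "hand": 10}, {"offset": [280, 2, -65], "roll": 0, "hand": 10}, {"offset": [308, 0, -60], "roll": 0, "hand": 10}, {"offset": [322, 0, -45], "roll": 0, "hand": 10}, {"offset": [326, 0, -28], "roll": 0, "hand": 10}, {"offset": [326, 0, -15], "roll": 0, "hand": 10}, {"offset": [326, 0, -8], "roll": 0, "hand": 10}, {"offset": [326, 0, -8], "roll": 0, "hand": 10}, {"offset": [326, 0, -8], "roll": 0, "hand": 10}]}}

```text
clock: 26.53
tool_pos: [0.4696, -0.3346, 0.1248]
orientation: [180.0, -0.0, -97.5]
force: [0.6, 0.2, -2.7]
opening: 0.0255
```

Run:
```python
from h import *
o=ctrl.get_obs(); print(o['clock'],o['tool_pos'],o['force'],o['opening'])
a=snap('side','s5')['img'][110:190,310:400,::-1];b=snap('top','t5')['img'][132:232,222:352,::-1]
a=cv2.resize(a,None,fx=3,fy=3,interpolation=cv2.INTER_CUBIC);b=cv2.resize(b,None,fx=4,fy=4,interpolation=cv2.INTER_CUBIC)
a=cv2.copyMakeBorder(a,0,400-a.shape[0],0,0,0)
for i in range(0,130,10): cv2.putText(b,str(222+i),(i*4,8),0,.3,(0,0,255))
for i in range(0,100,10): cv2.putText(b,str(132+i),(0,i*4+4),0,.3,(0,0,255))
cv2.imwrite('pics/v5.png',np.hstack([b,a]))
for y in(100,-100,128,-128): print(y,proj(load('t5'),[[*fw(-12,y),.051]]),proj(load('t5'),[[*fw(-18,y),.061]]))
```

```text
26.5333 [ 0.46963063 -0.33457767  0.12477387] [ 0.5728396   0.19409536 -2.72003014] 0.02545353606532197
100 [[251.16702827 178.23216712]] [[250.32990099 179.72700109]]
-100 [[321.62843631 188.52482799]] [[321.35362094 190.10498192]]
128 [[241.32467365 176.7944906 ]] [[240.4091861  178.27742753]]
-128 [[331.51494213 189.96904798]] [[331.31920579 191.56119325]]
```

View pics/v5.png

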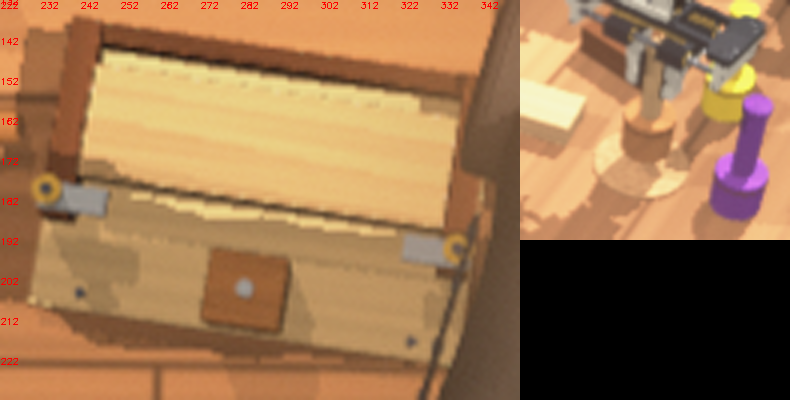

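Picture 9: the key's near top edge runs (242,176)–(332,189), which is about x = −10 mm in the form frame, so it is past both hold-downs (−18). The mallet hovers upright over the mat. Lowering.

Request:
{"fn": "jog_arm", "kwargs": {"motion": [{"offset": [0, 0, 6], "roll": 0, "hand": 10}, {"offset": [0, 0, 12], "roll": 0, "hand": 10}, {"offset": [0, 0, 16], "roll": 0, "hand": 10}, {"offset": [0, 0, 18.5], "roll": 0, "hand": 10}, {"offset": [0, 0, 20], "roll": 0, "hand": 10}, {"offset": [0, 0, 21], "roll": 0, "hand": 10}, {"offset": [0, 0, 21.5], "roll": 0, "hand": 10}, {"offset": [0, 0, 22], "roll": 0, "hand": 10}, {"offset": [0, 0, 22], "roll": 0, "hand": 10}]}}

```text
clock: 27.38
tool_pos: [0.4698, -0.335, 0.1027]
orientation: [-180.0, -0.0, -97.6]
force: [0.6, -0.9, -3.9]
opening: 0.0253
```

Request:
{"fn": "jog_arm", "kwargs": {"motion": [{"offset": [0, 0, 0.5], "roll": 0, "hand": 10}, {"offset": [0, 0, 0.5], "roll": 0, "hand": 10}, {"offset": [0, 0, 1], "roll": 0, "hand": 10}, {"offset": [0, 0, 1], "roll": 0, "hand": 10}]}}

```text
clock: 27.72
tool_pos: [0.4699, -0.335, 0.1026]
orientation: [-180.0, -0.0, -97.5]
force: [-1.8, 2.9, 6.2]
opening: 0.0259
```

Request:
{"fn": "jog_arm", "kwargs": {"motion": [{"offset": [0, 0, -0.6], "roll": 0, "hand": 10}, {"offset": [0, 0, -0.6], "roll": 0, "hand": 10}, {"offset": [0, 0, -0.6], "roll": 0, "hand": 28}, {"offset": [0, 0, -0.6], "roll": 0, "hand": 32}, {"offset": [0, 0, -0.6], "roll": 0, "hand": 38}, {"offset": [0, 0, -0.6], "roll": 0, "hand": 46}, {"offset": [0, 0, -0.6], "roll": 0, "hand": 60}, {"offset": [0, 0, -0.6], "roll": 0, "hand": 60}, {"offset": [0, 0, -0.6], "roll": 0, "hand": 60}, {"offset": [0, 0, -0.6], "roll": 0, "hand": 60}]}}

```text
clock: 28.55
tool_pos: [0.4697, -0.3349, 0.1021]
orientation: [-180.0, -0.0, -97.6]
force: [-0.6, 0.1, 0.2]
opening: 0.0591
```

Request:
{"fn": "jog_arm", "kwargs": {"motion": [{"offset": [0, 0, -5], "roll": 0, "hand": 60}, {"offset": [0, 0, -15], "roll": 0, "hand": 60}, {"offset": [0, 0, -35], "roll": 0, "hand": 60}, {"offset": [0, 0, -65], "roll": 0, "hand": 60}, {"offset": [0, 0, -100], "roll": 0, "hand": 60}, {"offset": [0, 0, -135], "roll": 0, "hand": 60}, {"offset": [30, 20, -150], "roll": 0, "hand": 60}, {"offset": [70, 50, -150], "roll": 0, "hand": 60}, {"offset": [110, 70, -150], "roll": 0, "hand": 60}, {"offset": [150, 90, -150], "roll": 0, "hand": 60}, {"offset": [180, 100, -150], "roll": 0, "hand": 60}, {"offset": [180, 100, -150], "roll": 0, "hand": 60}, {"offset": [180, 100, -150], "roll": 0, "hand": 60}]}}

```text
clock: 29.63
tool_pos: [0.345, -0.5021, 0.2528]
orientation: [-180.0, -0.0, -97.8]
force: [0.2, 0.0, 0.1]
opening: 0.06
```

Run:
```python
from h import *
o=ctrl.get_obs(); print(o['clock'],o['tool_pos'],o['force'])
a=snap('side','s6')['img'];b=snap('top','t6')['img'][120:280,130:510]
a=a[100:360,130:430]
b=cv2.resize(b,None,fx=1.75,fy=1.75,interpolation=cv2.INTER_CUBIC)
a=cv2.resize(a,None,fx=1.15,fy=1.15); a=cv2.copyMakeBorder(a,0,0,0,b.shape[1]-a.shape[1],0)
cv2.imwrite('pics/v6.png',np.vstack([b,a])[:,:,::-1])
```

```text
29.6333 [ 0.34504742 -0.50208857  0.25275226] [0.23042266 0.01216829 0.1463583 ]
```

View pics/v6.png

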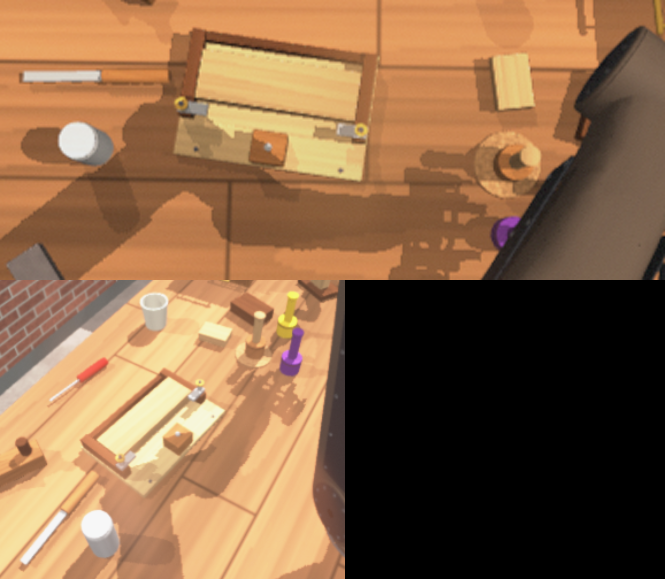

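The last picture (10th viewed) shows the mallet standing upright on its mat, the key clear of both hold-downs, and the tin, gouge and offcut where they were. The wrist reads no force. Handing in.

```bash
python3 -c "
from h import *
print(order.close_job())"
```

```text
the job is handed in; nothing more can be done
None
```

I drove the key clear of both hold-downs, stood the mallet back on its mat, and handed the job in at about 29.7 s of the 67 s allowed. No verdict came back.

- **Key:** I pushed it out with the mallet head in seven light pushes, four on the right and three on the left. The highest force I read on the tool was about 10.5 N. Forces were only read at the end of each move, so short peaks between readings were not seen. In the picture taken after the last push, its near edge lies at about x = −10 mm in the form's frame, against the −17 mm needed.
- **Mallet:** I gripped it about 105 mm above the head's underside, not at the given 75 mm. The tool can only point straight down, and at 75 mm the knob would have hit the gripper's body. It now stands upright and released, a few millimetres from the mat's centre by my estimate (the two camera measurements of the mat differ by about 3 mm).
- **Rest of the bench:** The tin, gouge and offcut look unmoved in the final picture, though I judged this by eye and did not measure it. The robot touches nothing, with wrist force about 0.
- **Mishaps:** One move call was refused because of missing fields. One short move went 9 mm the wrong way because of a sign mix-up, in free air with no contact.

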